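# Draw the transfer board out from under the seed trays and park it

## Task

Draw the plywood transfer board out from under the stack of seed trays, below the aluminium gate, so that the stack is left standing in order on the bench behind the gate; do not touch or lift the stack yourself. Let the board find its own way sideways into the steel guide without forcing it, bring its front edge up to the end stop, press it home there firmly but gently for a moment, and let go. Leave the jar, bottle and trowel alone.

Things in the scene. Friction and masses are not known exactly. Their poses are not given: they have to be found in the camera images.
- board_grip (a point): Centre of the upright grip of the loose plywood transfer board (0.16 kg), 36 mm above the board's underside. The grip is a fin 14 mm thick (x), 40 mm long (y), from 8 to 58 mm above the underside; take it from above, fingers closing along x. Board: 8 mm thick, 84 mm wide (x), 235 mm long (y). z is up; the stack stands on its +y part; it is drawn out towards -y.
- board_front (a point): Middle of the board's front edge (the short end near the grip), on its underside, 45 mm from the grip towards -y; axes as for the grip.
- board_tail (a point): Middle of the board's tail edge (the end under the stack), on its underside, 190 mm from the grip towards +y; axes as for the grip. Drawing it out takes a pull of about 3 to 15 N, most just before the stack tips down off the tail.
- gate: Fixed aluminium gate. Origin on the bench below the middle of its bridge bar, which lies along x, 15 mm thick in y, from 13 to 32 mm above the bench (opening 112 mm wide). The stack stands on the +y side, 3 to 12 mm from the bar, which holds it back while the board is drawn out below it towards -y. Over 12 N between board and gate (or its guide) is too hard.
- guide_line (a point): Point of the gate 207 mm from its origin towards -y, on the bench; axes as for the gate. The gate's side guide, two steel cheeks 13 mm high, is clamped here up to 12 mm off this point to either side; the setting is not reported, so feel the sideways force and give way to it. Cheeks 89 mm apart for y -236 to -178 mm, flaring to 120 mm at y -120 mm (gate axes), 15 degrees a side.
- stop_face (a point): Middle of the face of the fixed steel end stop (block 60 mm along x, 18 mm high) at its foot; axes as for the gate. Home: the board's front edge touches this face, lying flat in the guide; press it there with more than 4 N for 0.2 s, never over 20 N.
- stop: The same end stop; origin under its centre, 9 mm behind (-y of) the face.
- tray_low: Lower beige plastic seed tray of the stack, an open box 130 mm (x) by 100 mm (y), 40 mm high, 0.1 to 0.3 kg, standing on the board; origin at the centre of its underside. When the board is out it stands on the bench, 8 mm lower.
- tray_high: Upper seed tray, the same, standing loose on the lower one's rim; origin at the centre of its underside.
- pot: Terracotta plant pot, 72 mm across, 64 mm high, 0.1 to 0.3 kg, standing loose in the upper tray; origin at the centre of its underside.
- jar: Low glass jar, 52 mm across, 60 mm high; origin under its centre. Leave alone.
- bottle: Green bottle, 60 mm across, 150 mm high; origin under its centre. Leave alone.
- trowel: Flat hand trowel, about 240 mm long, origin near its middle, lying on the bench. Leave alone.
Not all that is in view belongs to the job. Of the things that look like the part that bears board_grip, the largest one is meant.

How it is judged:
By the outcome, as a careful person would: the job done as asked, in the order asked, and still so for the second after the job is handed in, with the robot touching nothing.
It also fails if it takes over 67 s, if anything falls off the work surface, if the arm or the gripper's body presses on something with over 40 N, if the wrist force passes 120 N, or if a joint passes its speed limit or range.

## Robot

A 7-joint arm with a two-finger parallel gripper is mounted at the origin on the work surface. World frame = base frame: x ahead of the robot, y to its left, z up, the work surface at z = 0. Lengths are in m, angles in rad, forces in N, time in s.
With the tool pointing down it reaches from about 0.425 to 0.875 m from the base axis. Payload 4.7 kg.
Tool frame: the origin (TCP) lies at the very end of the fingers, on their centre line; the grasp point (between the pads) lies 19 mm behind it (grip_depth is the distance from the TCP to the grasp point, in m); z points along the fingers, y is the direction in which the jaws open and shut (so a half turn about z gives the same grasp; the last joint's range is limited). The gripper opens to 87 mm and grips with 3 to 60 N. Pads are 19 mm wide; open, the fingers measure 117 mm over their backs; the gripper's body (75 mm by 190 mm) begins 51 mm behind the grasp point.
Start: joints at [-1.308, 0.321, -0.07, 1.45, 0.023, 1.371, -0.057], TCP at [0.16, 0.63, 0.223] pointing down, gripper open.
Joint ranges: [-2.86, 2.86], [-0.3, 2.09], [-1.38, 1.24], [0.06, 2.45], [-1.56, 4.7], [0.09, 2.05], [-2.69, 2.69]. Speed limits (rad/s): [2.57, 2.57, 3.14, 3.14, 3.14, 3.14, 3.14].

## Interface

Orientations are given as a rotation vector (axis times angle).
In Python, from rig import * gives the robot as it stands.
- The arm moves only by the tool step_arm, never from a script. Its argument "increments" is a list of rows, each a list of 3 entries, a list of its own where there are three numbers: the closure, from 0 (fully open) to 1 (shut), then the shift along the tool's x, y, z in cm, then the turn, a rotation vector about the tool's x, y, z in degrees. In form: [[fingers, [dx, dy, dz], [ax, ay, az]], ...]. A call has 1 to 8 rows; each row shifts and turns the commanded pose from where the row before left it, along the tool's axes as they then stand; what a row does not reach is not made up. A row lasts 1/8 s, in which the tool goes at most 62.5 mm and 10.7 degrees, less where a joint would pass 70% of its speed; a pose out of reach is approached as far as the arm can. A call is refused whole if a number of a shift passes 6.25 or a number of a turn 10.7, either way. A call with a gripper value outside its range is refused whole. The fingers move at their own pace and stop on an object; the grip force is fixed at half the most. Time passes only in rows, so rows that do not move let the fingers close. It gives the time, the measured TCP pose, the force and the opening at its end, in the units of the state.
- observe(): the state, without advancing time (a new reading comes with each control period).
- grab_frame(name): name is "side" or "top" or "wrist"; returns a dict with "img" (480x640x3 uint8, blue, green, red), "range_z" (480x640 float32, m along the optical axis (not along the pixel's ray), 0 where there is no reading), "K" (3x3 intrinsics, pixels), "k1" (the pictures are not rectified: a ray, as slopes to the right and down, at radius r is drawn at 1 + k1 r^2 times it, then the intrinsics apply), "xyz" and "orientation" of the camera in the world; the wrist camera has in their place "hand_eye" (4x4, takes a point from camera to tool coordinates, whose origin is the TCP and whose axes are the flange's). Camera axes: x right, y down, z forward; pixel columns grow to the right and rows downward; lengths in m; the calibration is good to about 2 mm. A picture is of the moment at which its call begins: read the wrist's pose just before it.
- job_done(): hands the job in, once; it reports no verdict.
The state is a dict: "time": time; "qpos": joint angles; "dq": joint speeds; "tau": joint torques, N m; "eef_pos": TCP position; "ee_rot": TCP orientation; "force": force on the tool from outside, world axes, zero at the start; "torque": the same for the moment, N m; "grip_width": finger opening in m.
Only numpy, scipy, OpenCV 4.12 (cv2) and the standard library are available. Lean on these libraries where they do the work, as an engineer would, in place of code of your own. Each camera call takes 0.05 s, during which the arm holds its last target.

## Working session

There is one attempt and no reset: what is moved stays moved. The work goes in short steps, Python scripts to look and compute and a tool call to move; the robot and the scene stay as the last step left them, time stands still between calls to the robot, and variables do not carry over. Pictures are saved under pics/ and viewed, and the job is handed in when it is done.

Besides the shell and the picture viewer there is one more tool, called after ">>>" as a command line: name --argument value ..., lists and objects as JSON in quotes. step_arm: Moves the arm, as the interface text tells. Its arguments: {"type":"object","properties":{"increments":{"type":"array"}},"required":["increments"]}

```bash
mkdir -p pics; cat > h.py <<'E'
from rig import *
import numpy as np, cv2
from scipy.spatial.transform import Rotation as R
E
python3 - <<'E'
from h import *
s=observe(); print(s)
for n in ("side","top","wrist"):
    f=grab_frame(n); cv2.imwrite(f"pics/{n}0.png",f["img"]); np.savez(f"{n}0.npz",**f)
    print(n,{k:v for k,v in f.items() if k not in("img","range_z")})
E
```

```text
{'time': 0.0, 'qpos': array([-1.30792226,  0.32183241, -0.07007832,  1.45168631,  0.02260084,
        1.37080317, -0.05689154]), 'dq': array([ 0.00099171, -0.00125115,  0.00148883, -0.00027809, -0.00058031,
        0.00044987,  0.00124129]), 'tau': array([ 4.14947754e-04, -4.91282988e+01, -4.03995272e-01, -3.12522161e+01,
       -6.41465862e-02,  4.35140566e-02,  1.51368263e-04]), 'eef_pos': array([0.1599549 , 0.62943098, 0.22144968]), 'ee_rot': array([-3.89697021e-01, -3.11718726e+00,  3.04302550e-03]), 'force': array([-0.07495091, -0.51595774,  0.39541981]), 'torque': array([ 0.03877134, -0.03490784,  0.00304984]), 'grip_width': 0.08686879655166962}
side {'K': array([[477.65461817,   0.        , 314.16495261],
       [  0.        , 477.65461817, 240.72575818],
       [  0.        ,   0.        ,   1.        ]]), 'k1': 0.007182347746707762, 'xyz': array([0.5426431 , 0.60101647, 0.65494088]), 'orientation': array([-0.07069731,  2.85594783, -1.22193002])}
top {'K': array([[521.76982796,   0.        , 327.6236187 ],
       [  0.        , 521.76982796, 233.72071922],
       [  0.        ,   0.        ,   1.        ]]), 'k1': -0.007988383459594895, 'xyz': array([ 0.4587871 , -0.04166066,  1.03144894]), 'orientation': array([-2.10476228,  2.16953796, -0.1274737 ])}
wrist {'K': array([[337.10313602,   0.        , 315.38937783],
       [  0.        , 337.10313602, 239.9558055 ],
       [  0.        ,   0.        ,   1.        ]]), 'k1': 0.009808434520961333, 'hand_eye': array([[-7.94356130e-04, -9.57480174e-01, -2.88497982e-01,
         7.84248278e-02],
       [ 9.99999678e-01, -7.93309949e-04, -1.20546170e-04,
         3.43845382e-05],
       [-1.13447751e-04, -2.88497985e-01,  9.57480496e-01,
        -1.63373220e-01],
       [ 0.00000000e+00,  0.00000000e+00,  0.00000000e+00,
         1.00000000e+00]])}
```

View pics/top0.png

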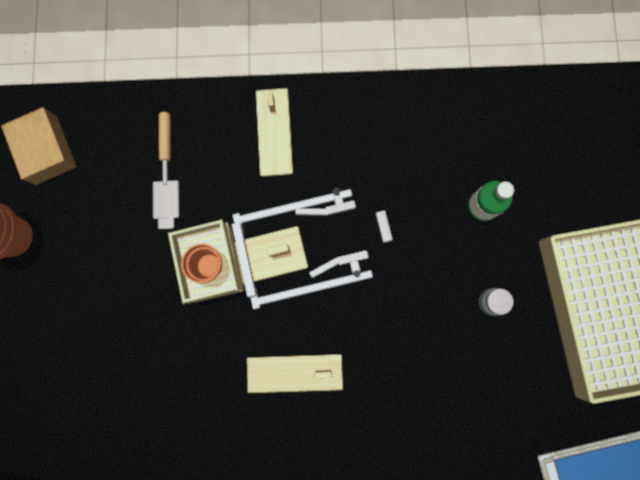

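View pics/side0.png

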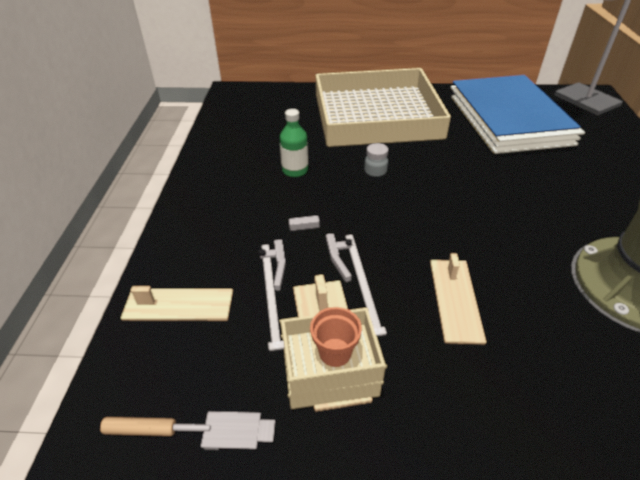

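The top view shows the stack at about (205,262), the gate bar from (238,217) to (256,303), the board with its grip at (278,250), the guide cheeks at (330,208) and (340,265), and the stop at (384,226). Two loose decoy boards lie at (275,130) and (295,374).

```bash
cat >> h.py <<'E'
def load(n): 
    d=np.load(n,allow_pickle=True); return {k:d[k] for k in d.files}
def cam(f,st=None):
    if "xyz" in f: return R.from_rotvec(f["orientation"]).as_matrix(), f["xyz"]
    Rt=R.from_rotvec(st["ee_rot"]).as_matrix(); H=f["hand_eye"]
    return Rt@H[:3,:3], Rt@H[:3,3]+st["eef_pos"]
def rays(f,uv,st=None):
    uv=np.atleast_2d(np.float64(uv)); K=f["K"]
    p=cv2.undistortPoints(uv[:,None],K,np.array([float(f["k1"]),0,0,0,0]))[:,0]
    M,c=cam(f,st); return c,(M@np.c_[p,np.ones(len(p))].T).T
def onz(f,uv,z,st=None):
    c,d=rays(f,uv,st); return c+d*((z-c[2])/d[:,2])[:,None]
def dep(f,uv,st=None):
    c,d=rays(f,uv,st); u=np.atleast_2d(uv).astype(int); return c+d*f["range_z"][u[:,1],u[:,0]][:,None]
def proj(f,P,st=None):
    M,c=cam(f,st); q=(np.atleast_2d(P)-c)@M
    return cv2.projectPoints(q,np.zeros(3),np.zeros(3),f["K"],np.array([float(f["k1"]),0,0,0,0]))[0][:,0]
E
python3 - <<'E'
from h import *
for n,(x,y,w,h),k in (("top",(150,170,260,150),3),("side",(230,190,180,230),3)):
    f=load(n+"0.npz"); c=f["img"][y:y+h,x:x+w]
    c=np.clip(c.astype(float),0,255).astype(np.uint8)
    cv2.imwrite(f"pics/{n}0z.png",cv2.resize(c,None,fx=k if n=="top" else 2.6,fy=k if n=="top" else 2.6,interpolation=cv2.INTER_CUBIC))
E
```

```text
(no output)
```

View pics/top0z.png

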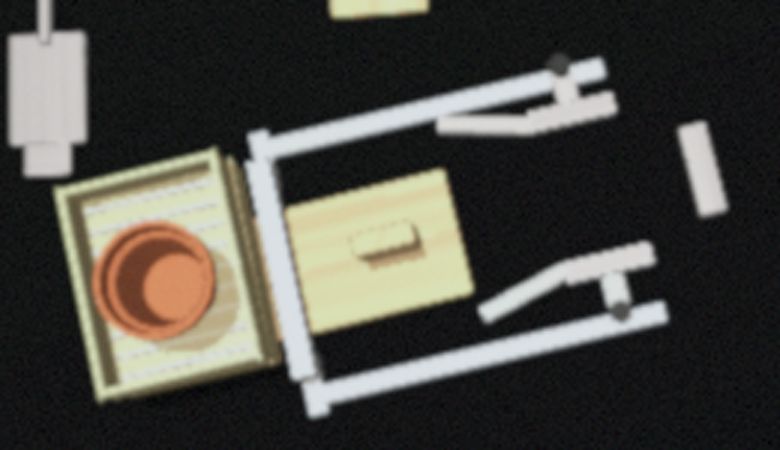

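View pics/side0z.png

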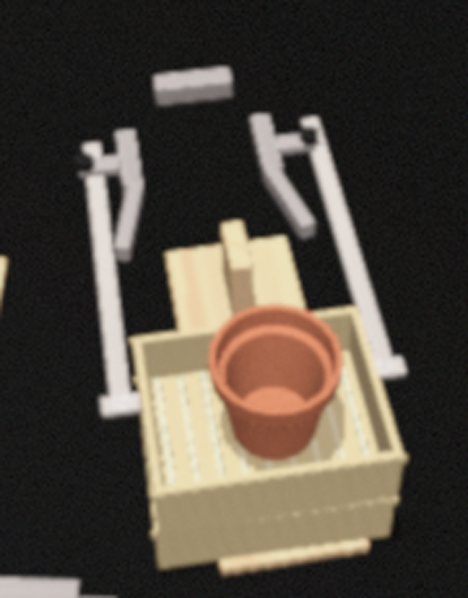

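View pics/wrist0.png

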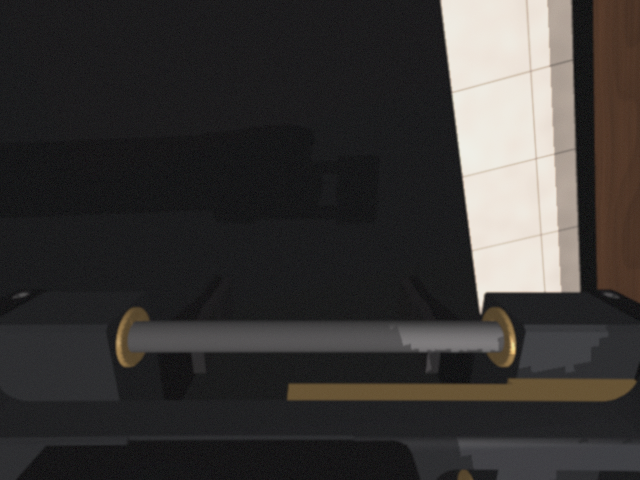

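```bash
python3 - <<'E'
from h import *
np.set_printoptions(precision=4,suppress=True)
f=load("top0.npz")
P=lambda l:np.array(l,float)/3+[150,170]-0.33
for n,l,z in (("front corners",[(445,169),(473,293)],.008),("board at bar",[(285,207),(317,335)],.008),
 ("stop near(face) ",[(678,125),(700,216)],.018),("stop far",[(706,121),(728,210)],.018),
 ("cheekA",[(530,134),(617,108)],.013),("cheekB",[(563,264),(652,241)],.013),
 ("flareA end",[(437,135)],.013),("flareB end",[(479,308)],.013),
 ("grip",[(350,240),(413,221),(419,245),(355,259)],.058),
 ("bar ends -y side",[(271,160),(312,376)],.032),("bar +y side",[(248,165),(292,380)],.032)):
    w=onz(f,P(l),z); print(n,w[:,:2].tolist(), "len",np.linalg.norm(w[1]-w[0]) if len(w)>1 else "", "depz",dep(f,P(l))[:,2])
    if len(w)>1: d=w[1]-w[0]; print("   ang",np.degrees(np.arctan2(d[1],d[0])),"mid",w.mean(0))
# loose boards & main sizes by mask
hsv=cv2.cvtColor(f["img"],cv2.COLOR_BGR2HSV)
m=cv2.inRange(hsv,(15,40,120),(35,160,255))
for c in cv2.findContours(m,cv2.RETR_EXTERNAL,cv2.CHAIN_APPROX_NONE)[0]:
    if cv2.contourArea(c)>800:
        b=cv2.boxPoints(cv2.minAreaRect(c)); w=onz(f,b,.008); print(b.mean(0),np.linalg.norm(w[1]-w[0]),np.linalg.norm(w[2]-w[1]))
E
```

```text
front corners [[0.6225457368468993, 0.037905833518787395], [0.5397153737485146, 0.02122670172059047]] len 0.08449297301285986 depz [-0.001  -0.0006]
   ang -168.61488943016622 mid [0.5811 0.0296 0.008 ]
board at bar [[0.6005152026757167, 0.14456599396631983], [0.5153098712415511, 0.12405715247460927]] len 0.08763881037610052 depz [-0.0014 -0.001 ]
   ang -166.46640203328784 mid [0.5579 0.1343 0.008 ]
stop near(face)  [[0.6452183262207127, -0.11667041689441815], [0.5845810778724462, -0.1284601850004609]] len 0.06177276519020027 depz [-0.0008  0.0111]
   ang -168.99719477533324 mid [ 0.6149 -0.1226  0.018 ]
stop far [[0.6472784939845189, -0.13512471924969574], [0.5879385341766897, -0.14681618771351326]] len 0.060480751192715995 depz [ 0.0033 -0.0016]
   ang -168.8540479115612 mid [ 0.6176 -0.141   0.018 ]
cheekA [[0.6433315290327217, -0.019212428700126058], [0.6588929079925141, -0.07725552623166174]] len 0.06009290878452824 depz [ 0.0075 -0.    ]
   ang -74.99191590624739 mid [ 0.6511 -0.0482  0.013 ]
cheekB [[0.556474526878227, -0.03832161327577653], [0.5697468527553926, -0.0968990818
[... 599 characters left out ...]
39730331672], [0.4880325229497818, 0.12360656775380505]] len 0.14257764651423793 depz [0.0039 0.0183]
   ang -169.67972832243225 mid [0.5582 0.1364 0.032 ]
bar +y side [[0.6255009260664773, 0.16417890857013337], [0.48586999110539697, 0.1364141031289161]] len 0.14236461083883908 depz [ 0.0309 -0.0001]
   ang -168.75375556719416 mid [0.5557 0.1503 0.032 ]
[294.1557 373.1538] 0.1835782734655725 0.0668993792848557
[275.2941 253.1765] 0.1127499104883151 0.08611119862558737
[609.476 312.368] 0.1798616543357544 0.32593164001249936
[202.0583 260.9869] 0.11496255027571053 0.1474464141014158
[ 32. 143.] 0.09816373117630854 0.13075893510321698
[273.441  131.6835] 0.06884288117646381 0.18341794101997733
```

```bash
python3 - <<'E'
from h import *
np.set_printoptions(precision=4,suppress=True)
f=load("top0.npz"); img=f["img"]; hsv=cv2.cvtColor(img,cv2.COLOR_BGR2HSV); g=img.min(2).astype(np.float32)
hi=img.max(2)
def edge(p,q,z,half=4,chan=None):
    # subpixel max gradient along normals of segment p-q, then line fit -> world
    p=np.array(p,float)/3+[150,170]-.33;q=np.array(q,float)/3+[150,170]-.33
    d=(q-p)/np.linalg.norm(q-p);n=np.array([-d[1],d[0]]);pts=[]
    im=(hi if chan is None else chan).astype(np.float32)
    for t in np.linspace(.1,.9,25):
        c=p+(q-p)*t; s=np.arange(-half,half+.01,.2); l=(c+s[:,None]*n).astype(np.float32)
        v=cv2.remap(cv2.GaussianBlur(im,(3,3),0),l[:,:1].copy(),l[:,1:].copy(),cv2.INTER_LINEAR)[:,0]
        gr=np.abs(np.gradient(v)); k=gr.argmax(); pts.append(c+s[k]*n)
    w=onz(f,np.array(pts),z)[:,:2].astype(np.float32)
    vx,vy,x0,y0=cv2.fitLine(w,cv2.DIST_HUBER,0,.01,.01).ravel()
    a=np.degrees(np.arctan2(vy,vx))
    return a,np.array([x0,y0])
for n,p,q,z in (("front",(445,169),(473,293),.008),("sideA",(300,204),(440,170),.008),("sideB",(320,335),(470,294),.008),
 ("stopface",(678,125),(700,216),.018),("stopback",(706,121),(728,210),.018),
 ("cheekA",(535,134),(612,112),.013),("cheekB",(568,264),(648,243),.013),
 ("railA out",(275,135),(540,73),.02),("railB out",(330,407),(660,324),.02),("railB in",(330,385),(600,317),.02),
 ("bar-y",(275,175),(308,360),.032),("bar+y",(252,180),(288,360),.032)):
    a,c=edge(p,q,z); print(n,round(a,2),round((a+45)%90-45,2),c)
s=load("side0.npz")
# stereo check of grip top corners & stop: side crop/2.6+(230,190)
S=lambda l:np.array(l,float)/2.6+[230,190]-.3
print("side grip top",onz(s,S([(221,223),(243,221),(251,265),(230,268)]),.058))
print("side stop top",onz(s,S([(153,76),(231,68),(232,82),(155,89)]),.018))
print("side board tail",onz(s,S([(221,562),(369,541)]),.008))
print("tray hi rim",onz(s,S([(134,340),(360,310),(405,457),(152,492)]),.088))
T=lambda l:np.array(l,float)/3+[150,170]-.33
print("tray hi rim top",onz(f,T([(54,188),(217,149),(277,362),(100,402)]),.088))
# cylinder things
print("jar,bottle",onz(f,[[497,302],[505,190]],.06)[0],onz(f,[[505,190]],.15))
print(dep(f,[[205,262],[180,290],[245,300]]),dep(s,[[335,355],[310,370]]))
E
```

```text
front 12.57 12.57 [0.5752 0.0281]
sideA -77.2 12.8 [0.6128 0.09  ]
sideB -77.41 12.59 [0.5289 0.0689]
stopface 11.91 11.91 [ 0.6146 -0.1215]
stopback 11.9 11.9 [ 0.6175 -0.1408]
cheekA -77.45 12.55 [ 0.649  -0.0476]
cheekB -77.35 12.65 [ 0.5654 -0.0698]
railA out -77.93 12.07 [0.6698 0.0411]
railB out -78.0 12.0 [0.494  0.0019]
railB in -77.98 12.02 [0.5039 0.0264]
bar-y 12.34 12.34 [0.5547 0.1359]
bar+y 10.91 10.91 [0.5577 0.1538]
side grip top [[0.5799 0.0611 0.058 ]
 [0.5657 0.0588 0.058 ]
 [0.5592 0.0957 0.058 ]
 [0.5722 0.0987 0.058 ]]
side stop top [[ 0.6439 -0.1271  0.018 ]
 [ 0.5835 -0.1391  0.018 ]
 [ 0.5819 -0.1225  0.018 ]
 [ 0.6409 -0.112   0.018 ]]
side board tail [[0.5692 0.2681 0.008 ]
 [0.4871 0.2516 0.008 ]]
tray hi rim [[0.6222 0.179  0.088 ]
 [0.4946 0.152  0.088 ]
 [0.4739 0.247  0.088 ]
 [0.603  0.2733 0.088 ]]
tray hi rim top [[0.6057 0.2725 0.088 ]
 [0.6267 0.1718 0.088 ]
 [0.4954 0.1354 0.088 ]
 [0.4745 0.2426 0.088 ]]
jar,bottle [ 0.4613 -0.3286  0.06  ] [[ 0.6508 -0.3297  0.15  ]]
[[ 0.5516  0.2107  0.0583]
 [ 0.4993  0.2486  0.0873]
 [ 0.4797  0.1466 -0.0024]] [[0.5421 0.2358 0.091 ]
 [0.5771 0.2363 0.0509]]
```

```bash
cat >> h.py <<'E'
def tgt(x,y,z,th): 
    c,s=np.cos(np.radians(th)),np.sin(np.radians(th))
    return np.array([x,y,z]),R.from_matrix(np.array([[-s,c,0],[c,s,0],[0,0,-1]]).T)
def plan(p0,r0,p1,r1,n):
    w=(r1*r0.inv()).as_rotvec(); rows=[]
    for i in range(n):
        ra=R.from_rotvec(w*i/n)*r0; d=ra.inv().apply((p1-p0)/n)*100
        t=np.degrees((r0.inv().apply(w))/n) 
        rows.append((np.round(d,2).tolist(),np.round(t,2).tolist()))
    return rows
E
python3 - <<'E'
from h import *
s=observe(); r0=R.from_rotvec(s["ee_rot"])
for r in plan(s["eef_pos"],r0,*tgt(.570,.074,.14,12.6),14): print(r)
E
```

```text
([-3.82, -3.12, 0.59], [-0.0, 0.0, 4.51])
([-4.05, -2.81, 0.59], [-0.0, 0.0, 4.51])
([-4.26, -2.49, 0.59], [-0.0, 0.0, 4.51])
([-4.44, -2.15, 0.59], [-0.0, 0.0, 4.51])
([-4.6, -1.79, 0.59], [-0.0, 0.0, 4.51])
([-4.72, -1.42, 0.59], [-0.0, 0.0, 4.51])
([-4.82, -1.05, 0.59], [-0.0, 0.0, 4.51])
([-4.89, -0.66, 0.59], [-0.0, 0.0, 4.51])
([-4.92, -0.28, 0.59], [-0.0, 0.0, 4.51])
([-4.93, 0.11, 0.58], [-0.0, 0.0, 4.51])
([-4.91, 0.5, 0.58], [-0.0, 0.0, 4.51])
([-4.85, 0.88, 0.58], [-0.0, 0.0, 4.51])
([-4.77, 1.26, 0.58], [-0.0, 0.0, 4.51])
([-4.65, 1.63, 0.58], [-0.0, 0.0, 4.51])
```

>>> step_arm --increments '[[0.4,[-3.8,-3.1,0],[0,0,4.5]],[0.4,[-4.05,-2.8,0],[0,0,4.5]],[0.4,[-4.25,-2.5,0],[0,0,4.5]],[0.4,[-4.45,-2.15,0],[0,0,4.5]],[0.4,[-4.6,-1.8,0],[0,0,4.5]],[0.4,[-4.7,-1.4,0],[0,0,4.5]],[0.4,[-4.8,-1.05,0],[0,0,4.5]],[0.4,[-4.9,-0.65,0],[0,0,4.5]]]'

```text
time: 1.15
eef_pos: [0.3951, 0.3118, 0.2225]
ee_rot: [-1.337, -2.843, -0.0]
force: [0.6, 0.9, -0.4]
grip_width: 0.0522
```

>>> step_arm --increments '[[0.4,[-4.9,-0.3,0],[0,0,4.5]],[0.4,[-4.9,0.1,0],[0,0,4.5]],[0.4,[-4.9,0.5,0],[0,0,4.5]],[0.4,[-4.85,0.9,0],[0,0,4.5]],[0.4,[-4.75,1.25,0],[0,0,4.5]],[0.4,[-4.65,1.6,0],[0,0,4.5]],[0.4,[0,0,0],[0,0,0]],[0.4,[0,0,0],[0,0,0]]]'

```text
time: 2.15
eef_pos: [0.5692, 0.0766, 0.2221]
ee_rot: [-1.96, -2.454, 0.001]
force: [0.5, 1.7, -0.1]
grip_width: 0.0522
```

```bash
python3 - <<'E'
from h import *
np.set_printoptions(precision=4,suppress=True)
s=observe(); print(s["time"],s["eef_pos"],s["grip_width"],s["force"],s["qpos"]); r0=R.from_rotvec(s["ee_rot"])
for r in plan(s["eef_pos"],r0,*tgt(.570,.074,.10,12.6),1): print(r)
f=grab_frame("wrist"); np.savez("w1.npz",**f); cv2.imwrite("pics/w1.png",f["img"])
P=np.array([[.570,.074,.058],[.5811,.029,.008],[.6146,-.122,.018]]); print(proj(f,P,s))
E
```

```text
2.15 [0.5692 0.0766 0.2221] 0.0521866096409326 [ 0.5073  1.7339 -0.1128] [-0.6391  0.1688  0.5186  1.6622 -0.0864  1.3343  0.1168]
([-0.28, 0.03, 12.21], [-0.06, -0.04, 0.18])
[[314.8829 223.9032]
 [315.7329 251.7824]
 [315.2356 368.5475]]
```

View pics/w1.png

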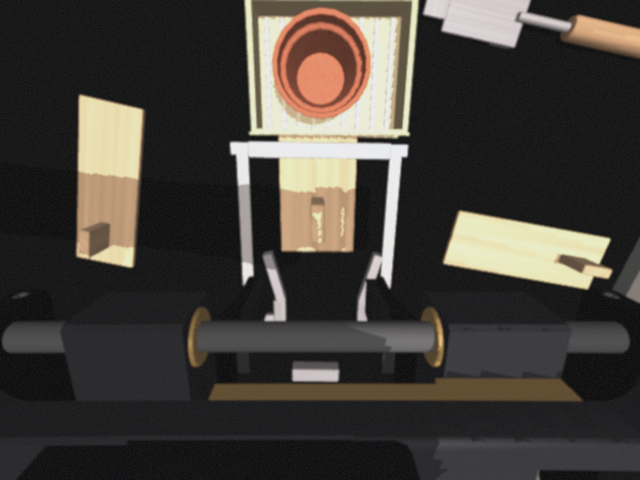

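>>> step_arm --increments '[[0.4,[-0.2,0.1,3],[0,0,0.2]],[0.4,[0,0,4],[0,0,0]],[0.4,[0,0,4],[0,0,0]],[0.4,[0,0,3],[0,0,0]],[0.4,[0,0,2],[0,0,0]],[0.4,[0,0,0],[0,0,0]],[0.4,[0,0,0],[0,0,0]]]'

```text
time: 3.08
eef_pos: [0.5721, 0.0748, 0.0639]
ee_rot: [1.964, 2.451, 0.003]
force: [1.1, 0.2, 0.3]
grip_width: 0.0522
```

```bash
python3 - <<'E'
from h import *
np.set_printoptions(precision=4,suppress=True)
s=observe(); print(s["time"],s["eef_pos"],s["grip_width"],s["force"]); r0=R.from_rotvec(s["ee_rot"])
for r in plan(s["eef_pos"],r0,*tgt(.570,.074,.017,12.6),1): print(r)
f=grab_frame("wrist"); np.savez("w2.npz",**f); cv2.imwrite("pics/w2.png",f["img"])
g=grab_frame("side"); cv2.imwrite("pics/s2.png",cv2.resize(g["img"][190:420,230:410],None,fx=2.6,fy=2.6))
P=np.array([[.570,.074,.058],[.5811,.029,.008],[.6146,-.122,.018]]); print(proj(f,P,s))
E
```

```text
3.075 [0.5721 0.0748 0.0639] 0.05216039187013243 [1.1078 0.1834 0.2983]
([-0.04, -0.23, 4.69], [0.13, -0.02, -0.02])
[[310.0498 289.4169]
 [312.6266 318.2402]
 [312.9108 491.0001]]
```

View pics/w2.png

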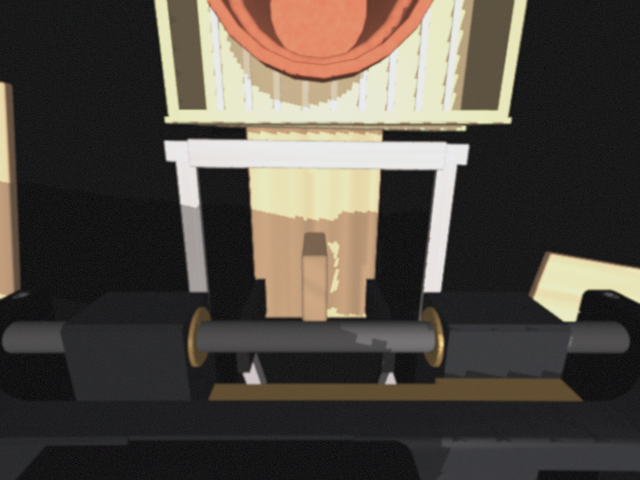

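View pics/s2.png

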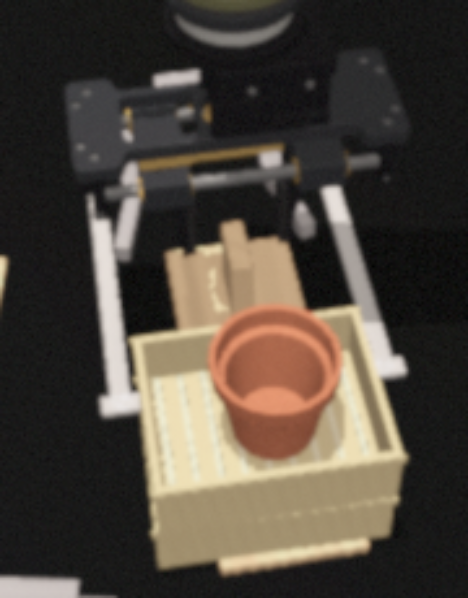

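>>> step_arm --increments '[[0.4,[0,0,1.5],[0,0,0]],[0.4,[0,0,1.5],[0,0,0]],[0.4,[0,0,1.2],[0,0,0]],[0.4,[0,0,0.4],[0,0,0]],[0.4,[0,0,0],[0,0,0]],[0.4,[0,0,0],[0,0,0]]]'

```text
time: 3.92
eef_pos: [0.5716, 0.0743, 0.017]
ee_rot: [1.965, 2.45, 0.001]
force: [-0.2, -0.3, 0.8]
grip_width: 0.052
```

>>> step_arm --increments '[[0.7,[0,0,0],[0,0,0]],[0.8,[0,0,0],[0,0,0]],[0.9,[0,0,0],[0,0,0]],[1.0,[0,0,0],[0,0,0]],[1.0,[0,0,0],[0,0,0]],[1.0,[0,0,0],[0,0,0]]]'

```text
time: 4.68
eef_pos: [0.5712, 0.0743, 0.0166]
ee_rot: [1.966, 2.451, 0.0]
force: [0.5, 0.3, 0.5]
grip_width: 0.0133
```

```bash
cat >> h.py <<'E'
th=np.radians(12.0); XG=np.array([np.cos(th),np.sin(th),0]); YG=np.array([-np.sin(th),np.cos(th),0])
def rep():
    s=observe(); p=s["eef_pos"]; F=s["force"]; r=R.from_rotvec(s["ee_rot"]).as_matrix()
    print("t %.2f u %.4f v %.4f z %.4f  Fu %.2f Fv %.2f Fz %.2f Mz %.3f yaw %.2f w %.4f"%(s["time"],p@XG,p@YG,p[2],F@XG,F@YG,F[2],s["torque"][2],np.degrees(np.arctan2(r[1,1],r[0,1])),s["grip_width"]))
    return s
E
python3 -c "
from h import *
rep()"
```

```text
t 4.67 u 0.5742 v -0.0461 z 0.0166  Fu 0.58 Fv 0.23 Fz 0.52 Mz -0.060 yaw 12.54 w 0.0133
```

>>> step_arm --increments '[[1.0,[-0.2,0,0],[0,0,0]],[1.0,[-0.3,0.02,0],[0,0,0]],[1.0,[-0.3,0.03,0],[0,0,0]],[1.0,[-0.3,0.03,0],[0,0,0.1]],[1.0,[-0.3,0.03,0],[0,0,0.1]],[1.0,[-0.3,0.03,0],[0,0,0.1]],[1.0,[-0.3,0.03,0],[0,0,0.1]]]'

```text
time: 5.55
eef_pos: [0.5763, 0.0584, 0.0166]
ee_rot: [-1.968, -2.444, -0.003]
force: [-4.1, 9.1, 3.2]
grip_width: 0.0137
```

```bash
python3 -c "
from h import *
rep()"
```

```text
t 5.55 u 0.5759 v -0.0627 z 0.0166  Fu -2.13 Fv 9.74 Fz 3.22 Mz 0.199 yaw 12.31 w 0.0137
```

>>> step_arm --increments '[[1.0,[-0.3,0.03,0],[0,0,0.1]],[1.0,[-0.3,0.03,0],[0,0,0.1]],[1.0,[-0.3,0.03,0],[0,0,0]],[1.0,[-0.3,0.03,0],[0,0,0]],[1.0,[-0.3,0.03,0],[0,0,0]],[1.0,[-0.3,0.03,0],[0,0,0]]]'

```text
time: 6.3
eef_pos: [0.5819, 0.0415, 0.0166]
ee_rot: [-1.972, -2.441, -0.003]
force: [-3.9, 10.2, 2.9]
grip_width: 0.0139
```

```bash
python3 -c "
from h import *
rep()
f=grab_frame('side'); np.savez('s3.npz',**f); cv2.imwrite('pics/s3.png',cv2.resize(f['img'][190:420,230:410],None,fx=2.6,fy=2.6))
f=grab_frame('top'); np.savez('t3.npz',**f); cv2.imwrite('pics/t3.png',cv2.resize(f['img'][170:320,150:410],None,fx=3,fy=3))
f=grab_frame('wrist'); np.savez('w3.npz',**f); cv2.imwrite('pics/w3.png',f['img'])
"
```

```text
t 6.30 u 0.5779 v -0.0804 z 0.0166  Fu -1.65 Fv 10.78 Fz 2.86 Mz 0.134 yaw 12.11 w 0.0139
```

View pics/s3.png

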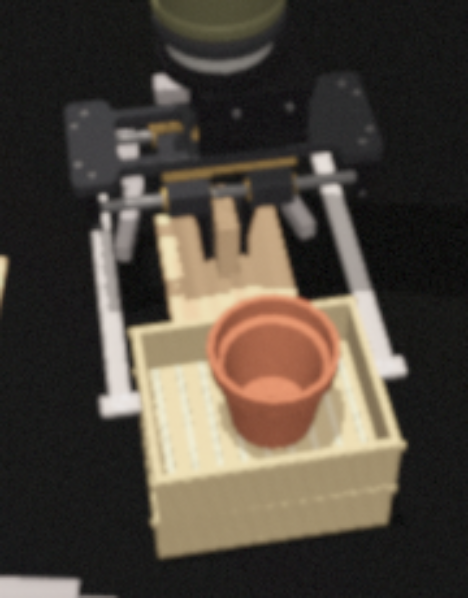

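View pics/t3.png

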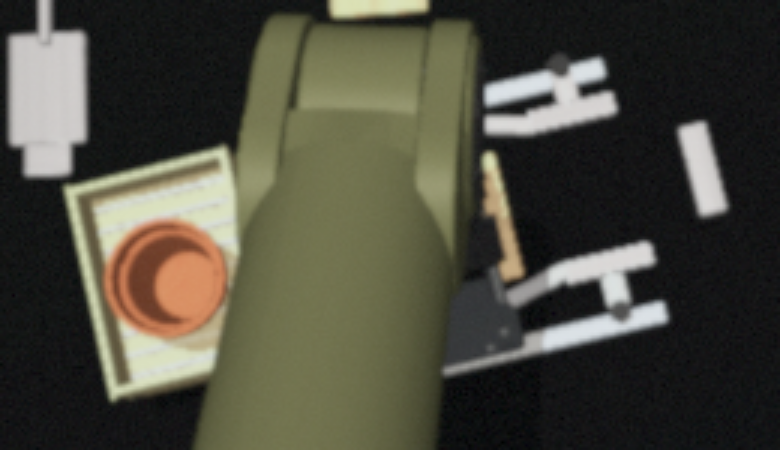

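View pics/w3.png

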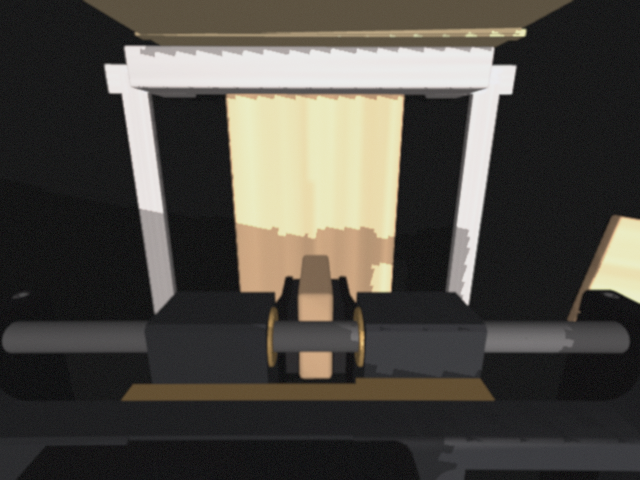

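```bash
python3 - <<'E'
from h import *
f=load("t3.npz"); P=lambda l:np.array(l,float)/3+[150,170]-.33
for n,l,z in (("front",[(495,152),(523,277)],.008),("A",[(530,134),(617,108)],.013),("B",[(563,264),(652,241)],.013),("flareB",[(510,300),(563,264)],.013)):
    w=onz(f,P(l),z); print(n,np.round(w@XG,4),np.round(w@YG,4))
E
```

```text
front [0.62   0.5348] [-0.1272 -0.1258]
A [0.6253 0.6284] [-0.1525 -0.2126]
B [0.5363 0.5372] [-0.1532 -0.2132]
flareB [0.5217 0.5363] [-0.1141 -0.1532]
```

>>> step_arm --increments '[[1.0,[-0.25,0.06,0],[0,0,0.05]],[1.0,[-0.25,0.06,0],[0,0,0.05]],[1.0,[-0.25,0.06,0],[0,0,0]],[1.0,[-0.25,0.06,0],[0,0,0]],[1.0,[-0.25,0.06,0],[0,0,0]],[1.0,[-0.25,0.05,0],[0,0,0]]]'

```text
time: 7.2
eef_pos: [0.5879, 0.0288, 0.0166]
ee_rot: [-1.972, -2.438, -0.004]
force: [-4.6, 12.3, 5.3]
grip_width: 0.0139
```

```bash
python3 -c "
from h import *
rep()"
```

```text
t 7.20 u 0.5811 v -0.0940 z 0.0166  Fu -1.90 Fv 13.02 Fz 5.31 Mz 0.314 yaw 12.08 w 0.0139
```

>>> step_arm --increments '[[1.0,[-0.25,0.02,0],[0,0,0]],[1.0,[-0.25,0.02,0],[0,0,0]],[1.0,[-0.25,0,0],[0,0,0]],[1.0,[-0.25,0,0],[0,0,0]]]'

```text
time: 7.7
eef_pos: [0.5908, 0.0195, 0.0166]
ee_rot: [-1.973, -2.438, -0.005]
force: [-3.6, 12.5, 3.6]
grip_width: 0.0142
```

```bash
python3 -c "
from h import *
rep()"
```

```text
t 7.70 u 0.5820 v -0.1038 z 0.0166  Fu -0.95 Fv 13.02 Fz 3.61 Mz 0.085 yaw 12.06 w 0.0142
```

>>> step_arm --increments '[[1.0,[-0.2,0,0],[0,0,0]],[1.0,[-0.2,0,0],[0,0,0]],[1.0,[-0.2,0,0],[0,0,0]],[1.0,[-0.2,0,0],[0,0,0]]]'

```text
time: 8.2
eef_pos: [0.5926, 0.0118, 0.0166]
ee_rot: [-1.973, -2.438, -0.006]
force: [-3.7, 13.0, 2.3]
grip_width: 0.0135
```

```bash
python3 -c "
from h import *
rep()"
```

```text
t 8.20 u 0.5821 v -0.1117 z 0.0166  Fu -0.96 Fv 13.53 Fz 2.34 Mz 0.015 yaw 12.05 w 0.0135
```

>>> step_arm --increments '[[1.0,[-0.2,0,0],[0,0,0]],[1.0,[-0.2,0,0],[0,0,0]],[1.0,[-0.2,0,0],[0,0,0]],[1.0,[-0.2,0,0],[0,0,0]]]'

```text
time: 8.7
eef_pos: [0.5943, 0.004, 0.0166]
ee_rot: [-1.973, -2.438, -0.006]
force: [-3.0, 12.1, 2.5]
grip_width: 0.0142
```

```bash
python3 -c "
from h import *
rep()
f=grab_frame('side'); np.savez('s4.npz',**f); cv2.imwrite('pics/s4.png',cv2.resize(f['img'][190:420,230:410],None,fx=2.6,fy=2.6))
"
```

```text
t 8.70 u 0.5822 v -0.1196 z 0.0166  Fu -0.41 Fv 12.48 Fz 2.53 Mz -0.016 yaw 12.05 w 0.0142
```

View pics/s4.png

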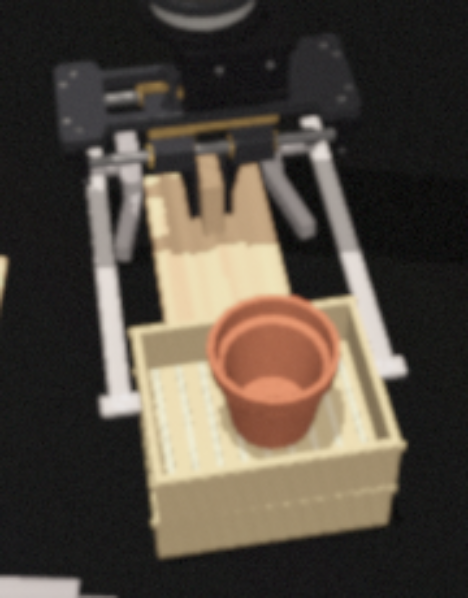

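The side view shows the stack still level against the gate, with the board being drawn centrally between the cheeks. I'll carry on gently.

>>> step_arm --increments '[[1.0,[-0.2,0,0],[0,0,0]],[1.0,[-0.2,0,0],[0,0,0]],[1.0,[-0.2,0,0],[0,0,0]],[1.0,[-0.2,0,0],[0,0,0]],[1.0,[-0.2,0,0],[0,0,0]]]'

```text
time: 9.38
eef_pos: [0.5968, -0.0116, 0.0166]
ee_rot: [-1.981, -2.438, -0.0]
force: [-0.2, 3.0, 0.3]
grip_width: 0.0136
```

```bash
python3 -c "
from h import *
rep()"
```

```text
t 9.38 u 0.5813 v -0.1354 z 0.0166  Fu 0.45 Fv 2.94 Fz 0.32 Mz 0.041 yaw 11.81 w 0.0136
```

>>> step_arm --increments '[[1.0,[-0.2,0,0],[0,0,0]],[1.0,[-0.2,0,0],[0,0,0]],[1.0,[-0.2,0,0],[0,0,0]],[1.0,[-0.2,0,0],[0,0,0]]]'

```text
time: 9.88
eef_pos: [0.5986, -0.0192, 0.0166]
ee_rot: [-1.98, -2.439, -0.0]
force: [0.1, 3.3, 2.0]
grip_width: 0.0138
```

```bash
python3 -c "
from h import *
rep()"
```

```text
t 9.88 u 0.5815 v -0.1432 z 0.0166  Fu 0.82 Fv 3.21 Fz 1.96 Mz -0.010 yaw 11.84 w 0.0138
```

```bash
python3 -c "
from h import *
f=grab_frame('side'); np.savez('s5.npz',**f); cv2.imwrite('pics/s5.png',cv2.resize(f['img'][190:420,230:410],None,fx=2.6,fy=2.6))
"
```

```text
(no output)
```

View pics/s5.png

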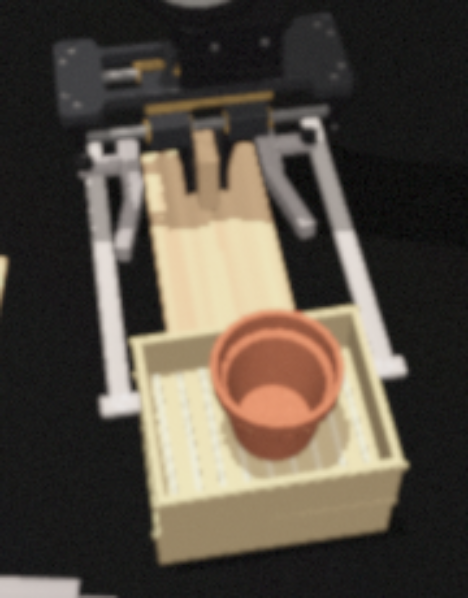

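>>> step_arm --increments '[[1.0,[-0.2,0,0],[0,0,0]],[1.0,[-0.25,0,0],[0,0,0]],[1.0,[-0.25,0,0],[0,0,0]],[1.0,[-0.25,0,0],[0,0,0]],[1.0,[-0.25,0,0],[0,0,0]]]'

```text
time: 10.55
eef_pos: [0.6011, -0.031, 0.0166]
ee_rot: [1.98, 2.439, 0.0]
force: [-0.7, 2.9, 2.0]
grip_width: 0.0139
```

```bash
python3 -c "
from h import *
rep()"
```

```text
t 10.55 u 0.5815 v -0.1552 z 0.0166  Fu -0.07 Fv 2.96 Fz 1.97 Mz -0.028 yaw 11.85 w 0.0139
```

>>> step_arm --increments '[[1.0,[-0.25,0,0],[0,0,0]],[1.0,[-0.25,0,0],[0,0,0]],[1.0,[-0.25,0,0],[0,0,0]],[1.0,[-0.25,0,0],[0,0,0]],[1.0,[-0.25,0,0],[0,0,0]]]'

```text
time: 11.18
eef_pos: [0.6036, -0.0433, 0.0166]
ee_rot: [1.98, 2.439, 0.0]
force: [-0.3, 2.4, 1.9]
grip_width: 0.0139
```

```bash
python3 -c "
from h import *
rep()
f=grab_frame('side'); np.savez('s6.npz',**f); cv2.imwrite('pics/s6.png',cv2.resize(f['img'][190:420,230:410],None,fx=2.6,fy=2.6))
f=grab_frame('top'); np.savez('t6.npz',**f); cv2.imwrite('pics/t6.png',cv2.resize(f['img'][170:320,150:410],None,fx=3,fy=3))
"
```

```text
t 11.18 u 0.5814 v -0.1679 z 0.0166  Fu 0.22 Fv 2.38 Fz 1.90 Mz -0.008 yaw 11.84 w 0.0139
```

View pics/s6.png

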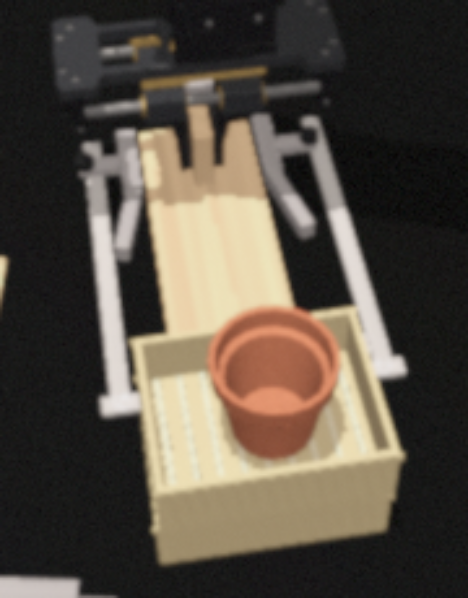

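View pics/t6.png

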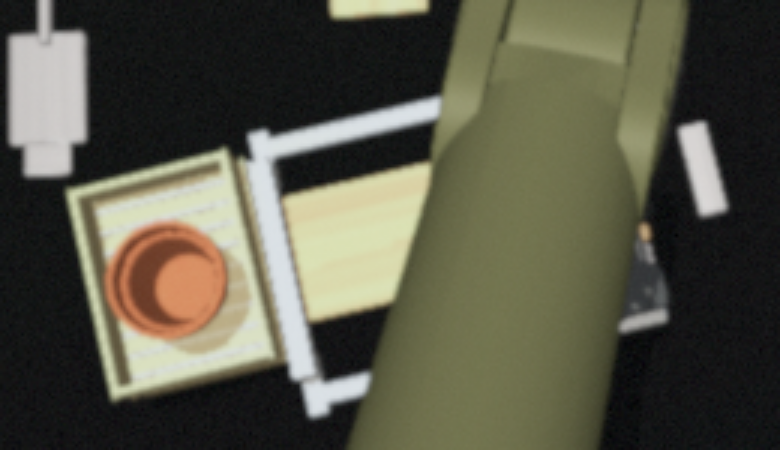

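>>> step_arm --increments '[[1.0,[-0.25,0,0],[0,0,0]],[1.0,[-0.25,0,0],[0,0,0]],[1.0,[-0.25,0,0],[0,0,0]],[1.0,[-0.25,0,0],[0,0,0]],[1.0,[-0.25,0,0],[0,0,0]],[1.0,[-0.25,0,0],[0,0,0]],[1.0,[-0.25,0,0],[0,0,0]],[1.0,[-0.15,0,0],[0,0,0]]]'

```text
time: 12.28
eef_pos: [0.6075, -0.0618, 0.0166]
ee_rot: [-1.98, -2.439, -0.0]
force: [-0.6, 3.0, 3.5]
grip_width: 0.014
```

```bash
python3 -c "
from h import *
rep()"
```

```text
t 12.28 u 0.5814 v -0.1867 z 0.0166  Fu 0.02 Fv 3.10 Fz 3.53 Mz -0.007 yaw 11.84 w 0.0140
```

>>> step_arm --increments '[[1.0,[-0.1,0,0],[0,0,0]],[1.0,[-0.1,0,0],[0,0,0]],[1.0,[-0.1,0,0],[0,0,0]],[1.0,[-0.1,0,0],[0,0,0]]]'

```text
time: 12.78
eef_pos: [0.6083, -0.0655, 0.0166]
ee_rot: [-1.98, -2.439, -0.0]
force: [-0.1, 2.8, 3.4]
grip_width: 0.0138
```

```bash
python3 -c "
from h import *
rep()"
```

```text
t 12.78 u 0.5814 v -0.1905 z 0.0166  Fu 0.47 Fv 2.72 Fz 3.37 Mz -0.009 yaw 11.85 w 0.0138
```

>>> step_arm --increments '[[1.0,[-0.1,0,0],[0,0,0]],[1.0,[-0.1,0,0],[0,0,0]],[1.0,[-0.1,0,0],[0,0,0]],[1.0,[-0.1,0,0],[0,0,0]]]'

```text
time: 13.28
eef_pos: [0.6092, -0.0695, 0.0166]
ee_rot: [-1.98, -2.439, -0.0]
force: [-0.2, 3.8, 4.9]
grip_width: 0.0137
```

>>> step_arm --increments '[[1.0,[-0.1,0,0],[0,0,0]],[1.0,[-0.1,0,0],[0,0,0]],[1.0,[-0.1,0,0],[0,0,0]]]'

```text
time: 13.65
eef_pos: [0.6098, -0.0724, 0.0166]
ee_rot: [1.98, 2.439, 0.0]
force: [0.0, 3.4, 3.6]
grip_width: 0.0138
```

>>> step_arm --increments '[[1.0,[-0.1,0,0],[0,0,0]],[1.0,[-0.1,0,0],[0,0,0]]]'

```text
time: 13.9
eef_pos: [0.6102, -0.0743, 0.0166]
ee_rot: [-1.98, -2.439, -0.0]
force: [-1.1, 3.1, 5.3]
grip_width: 0.0136
```

```bash
python3 -c "
from h import *
rep()"
```

```text
t 13.90 u 0.5814 v -0.1996 z 0.0166  Fu -0.38 Fv 3.30 Fz 5.35 Mz -0.010 yaw 11.85 w 0.0136
```

>>> step_arm --increments '[[1.0,[-0.1,0,0],[0,0,0]],[1.0,[-0.1,0,0],[0,0,0]]]'

```text
time: 14.15
eef_pos: [0.6106, -0.0763, 0.0166]
ee_rot: [-1.98, -2.439, -0.0]
force: [-0.2, 3.4, 4.4]
grip_width: 0.0138
```

>>> step_arm --increments '[[1.0,[-0.1,0,0],[0,0,0]],[1.0,[-0.05,0,0],[0,0,0]]]'

```text
time: 14.4
eef_pos: [0.6108, -0.0775, 0.0166]
ee_rot: [-1.98, -2.439, -0.001]
force: [-0.4, 4.9, 6.1]
grip_width: 0.0136
```

```bash
python3 -c "
from h import *
rep()"
```

```text
t 14.40 u 0.5814 v -0.2028 z 0.0166  Fu 0.65 Fv 4.86 Fz 6.14 Mz 0.007 yaw 11.85 w 0.0136
```

>>> step_arm --increments '[[1.0,[-0.05,0,0],[0,0,0]],[1.0,[-0.05,0,0],[0,0,0]]]'

```text
time: 14.65
eef_pos: [0.6109, -0.0775, 0.0166]
ee_rot: [-1.979, -2.438, -0.001]
force: [-2.8, 6.1, 6.9]
grip_width: 0.0138
```

```bash
python3 -c "
from h import *
rep()"
```

```text
t 14.65 u 0.5814 v -0.2028 z 0.0166  Fu -1.51 Fv 6.53 Fz 6.86 Mz -0.056 yaw 11.88 w 0.0138
```

>>> step_arm --increments '[[1.0,[-0.05,0,0],[0,0,0]],[1.0,[-0.05,0,0],[0,0,0]],[1.0,[-0.05,0,0],[0,0,0]]]'

```text
time: 15.02
eef_pos: [0.6108, -0.0775, 0.0166]
ee_rot: [-1.976, -2.438, -0.002]
force: [-4.3, 9.2, 7.5]
grip_width: 0.0139
```

```bash
python3 -c "
from h import *
rep()"
```

```text
t 15.03 u 0.5813 v -0.2028 z 0.0166  Fu -2.30 Fv 9.93 Fz 7.52 Mz -0.123 yaw 11.93 w 0.0139
```

>>> step_arm --increments '[[1.0,[-0.05,-0.03,0],[0,0,0]],[1.0,[-0.05,-0.03,0],[0,0,0]],[1.0,[0,0,0],[0,0,0]],[1.0,[0,0,0],[0,0,0]],[1.0,[0,0,0],[0,0,0]],[1.0,[0,0,0],[0,0,0]]]'

```text
time: 15.78
eef_pos: [0.6108, -0.0775, 0.0166]
ee_rot: [-1.975, -2.438, -0.004]
force: [-2.4, 10.2, 8.3]
grip_width: 0.0139
```

```bash
python3 -c "
from h import *
rep()
f=grab_frame('side'); np.savez('s7.npz',**f); cv2.imwrite('pics/s7.png',cv2.resize(f['img'][190:420,230:410],None,fx=2.6,fy=2.6))
f=grab_frame('wrist'); cv2.imwrite('pics/w7.png',f['img'])
"
```

```text
t 15.78 u 0.5813 v -0.2028 z 0.0166  Fu -0.21 Fv 10.45 Fz 8.26 Mz -0.108 yaw 11.98 w 0.0139
```

View pics/s7.png

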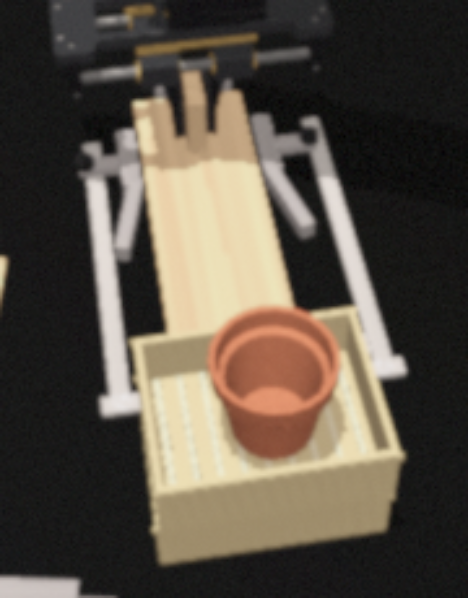

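View pics/w7.png

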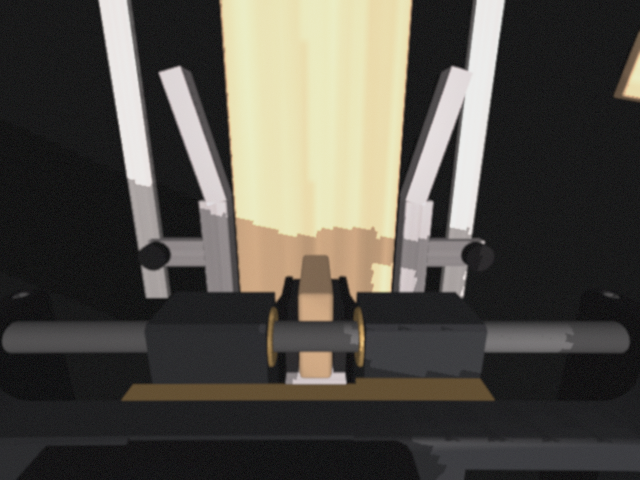

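>>> step_arm --increments '[[1.0,[-0.05,0,0],[0,0,0]],[1.0,[-0.05,0,0],[0,0,0]],[1.0,[-0.03,0,0],[0,0,0]],[1.0,[0,0,0],[0,0,0]],[1.0,[0,0,0],[0,0,0]],[1.0,[0,0,0],[0,0,0]],[1.0,[0,0,0],[0,0,0]]]'

```text
time: 16.75
eef_pos: [0.6108, -0.0775, 0.0167]
ee_rot: [-1.974, -2.438, -0.005]
force: [-4.2, 12.4, 8.7]
grip_width: 0.0136
```

```bash
python3 -c "
from h import *
rep()"
```

```text
t 16.75 u 0.5814 v -0.2028 z 0.0167  Fu -1.50 Fv 13.02 Fz 8.74 Mz -0.105 yaw 12.01 w 0.0136
```

>>> step_arm --increments '[[1.0,[0.08,0,0],[0,0,0]],[1.0,[0.08,0,0],[0,0,0]],[1.0,[0.08,0,0],[0,0,0]],[1.0,[0,0,0],[0,0,0]]]'

```text
time: 17.25
eef_pos: [0.6108, -0.0775, 0.0166]
ee_rot: [-1.977, -2.439, -0.003]
force: [-0.9, 8.4, 6.2]
grip_width: 0.0137
```

```bash
python3 -c "
from h import *
rep()"
```

```text
t 17.25 u 0.5813 v -0.2028 z 0.0166  Fu 0.84 Fv 8.43 Fz 6.24 Mz -0.100 yaw 11.95 w 0.0137
```

>>> step_arm --increments '[[1.0,[0.08,0,-0.03],[0,0,0]],[1.0,[0.08,0,-0.03],[0,0,0]],[1.0,[0.0,0,0],[0,0,0]],[0.8,[0,0,0],[0,0,0]],[0.6,[0,0,0],[0,0,0]],[0.45,[0,0,0],[0,0,0]],[0.45,[0,0,0],[0,0,0]],[0.45,[0,0,0],[0,0,0]]]'

```text
time: 18.25
eef_pos: [0.6104, -0.0789, 0.0171]
ee_rot: [1.98, 2.439, -0.0]
force: [0.3, -0.3, 0.2]
grip_width: 0.0455
```

```bash
python3 -c "
from h import *
rep()"
```

```text
t 18.25 u 0.5806 v -0.2041 z 0.0171  Fu 0.25 Fv -0.35 Fz 0.19 Mz -0.017 yaw 11.84 w 0.0455
```

>>> step_arm --increments '[[0.45,[0,0,-1],[0,0,0]],[0.45,[0,0,-2],[0,0,0]],[0.45,[0,0,-4],[0,0,0]],[0.45,[0,0,-5],[0,0,0]],[0.45,[0,0,-5],[0,0,0]],[0.45,[0,0,-5],[0,0,0]],[0.45,[0,0,0],[0,0,0]]]'

```text
time: 19.12
eef_pos: [0.6131, -0.0797, 0.244]
ee_rot: [1.976, 2.432, 0.011]
force: [0.1, 0.5, -0.2]
grip_width: 0.048
```

```bash
python3 -c "
from h import *
s=rep()
f=grab_frame('side'); np.savez('s8.npz',**f); cv2.imwrite('pics/s8.png',cv2.resize(f['img'][190:420,230:410],None,fx=2.6,fy=2.6))
f=grab_frame('wrist'); np.savez('w8.npz',**f,p=s['eef_pos'],r=s['ee_rot']); cv2.imwrite('pics/w8.png',f['img'])
"
```

```text
t 19.12 u 0.5832 v -0.2054 z 0.2440  Fu 0.19 Fv 0.50 Fz -0.22 Mz 0.016 yaw 11.82 w 0.0480
```

View pics/s8.png

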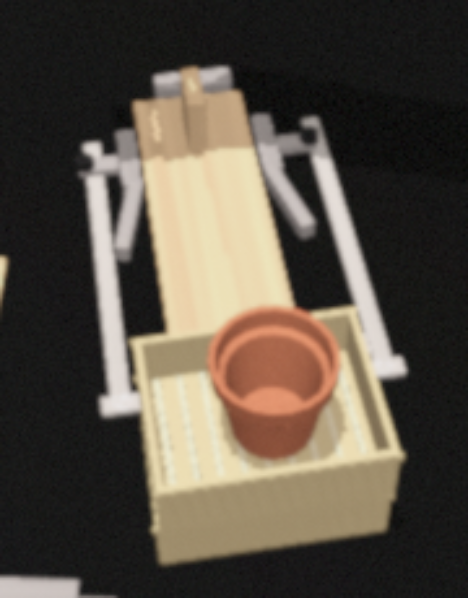

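View pics/w8.png

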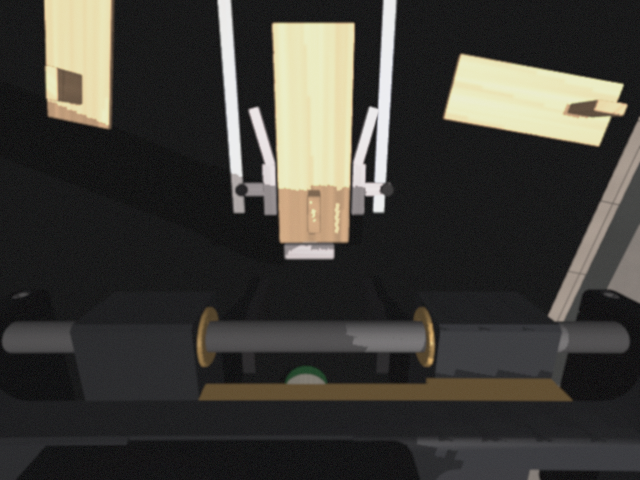

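>>> step_arm --increments '[[0.45,[-3,-1,0],[0,0,0]],[0.45,[-4,-2,0],[0,0,0]],[0.45,[-4,-2,0],[0,0,0]],[0.45,[-4,-2,0],[0,0,0]],[0.45,[-3,-1,0],[0,0,0]],[0.45,[0,0,0],[0,0,0]],[0.45,[0,0,0],[0,0,0]]]'

```text
time: 20.1
eef_pos: [0.5689, -0.2699, 0.2361]
ee_rot: [-1.978, -2.438, -0.0]
force: [-0.0, -0.0, 0.1]
grip_width: 0.0476
```

```bash
python3 -c "
from h import *
s=rep()
f=grab_frame('top'); np.savez('t9.npz',**f); cv2.imwrite('pics/t9.png',cv2.resize(f['img'][170:320,150:410],None,fx=3,fy=3,interpolation=cv2.INTER_CUBIC))
f=grab_frame('side'); np.savez('s9.npz',**f); cv2.imwrite('pics/s9.png',f['img'])
"
```

```text
t 20.10 u 0.5004 v -0.3823 z 0.2361  Fu -0.01 Fv -0.02 Fz 0.06 Mz 0.050 yaw 11.89 w 0.0476
```

View pics/t9.png

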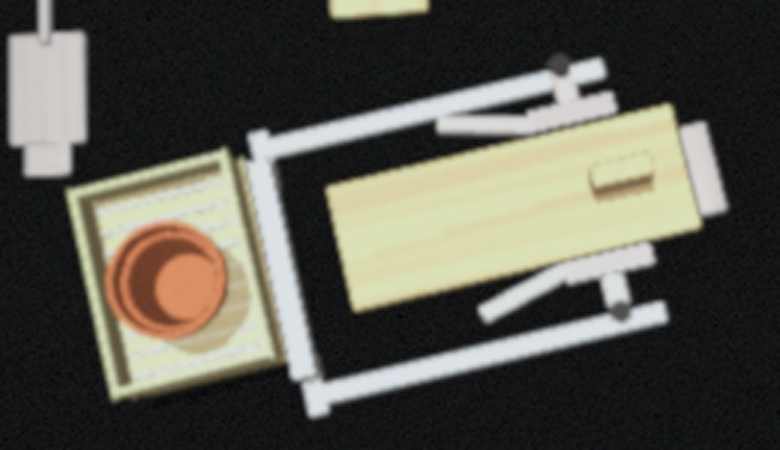

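View pics/s9.png

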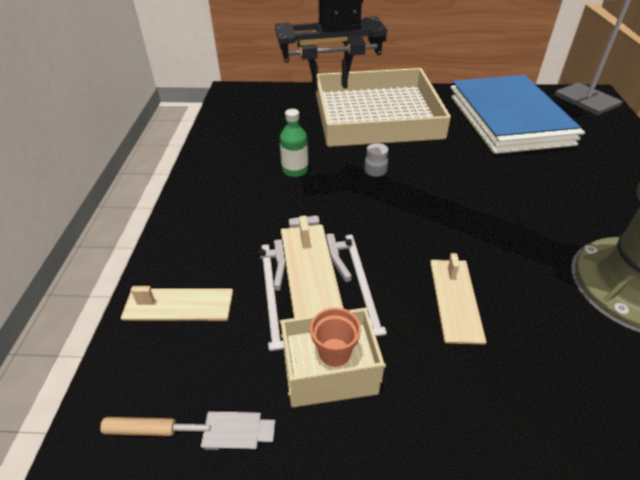

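```bash
python3 - <<'E'
from h import *
f=load("t9.npz"); P=lambda l:np.array(l,float)/3+[150,170]-.33
for n,l,z in (("front",[(673,104),(702,228)],.008),("tail",[(326,187),(354,311)],.008),("stopface top edge",[(680,127),(702,216)],.018),("rim",[(66,188),(230,148),(278,360),(113,402)],.08)):
    w=onz(f,P(l),z); print(n,np.round(w@XG,4),np.round(w@YG,4))
s=load("s9.npz")
print(dep(s,[[345,388],[300,395]])[:,2], np.round(onz(s,[[291,401],[379,391]],0.0)@YG,4))
rep()
E
```

```text
front [0.623  0.5381] [-0.2497 -0.2476]
tail [0.624  0.5394] [-0.0128 -0.0129]
stopface top edge [0.6053 0.5448] [-0.2492 -0.2485]
rim [0.6491 0.6492 0.5144 0.5134] [0.1356 0.0312 0.03   0.1333]
[0.02976783 0.02924316] [0.1267 0.1319]
t 20.20 u 0.5011 v -0.3818 z 0.2365  Fu 1.19 Fv 0.58 Fz -0.15 Mz -0.020 yaw 11.99 w 0.0477
```

```bash
python3 -c "
from h import *
print(job_done())"
```

```text
the job is handed in; nothing more can be done
None
```

The board is out from under the stack and home against the end stop. I handed the job in at about 20 s of the 67 s allowed.

- **Drawing out:** I took the grip from above and pulled the board under the gate with about 10–13.5 N. The stack tipped down off the tail and was left standing behind the gate.
- **Entering the guide:** I steered by the measured guide position, and sideways force stayed at about 2 N or less, so the board was not forced.
- **Pressing home:** The board stopped moving at the end stop, and I pressed with up to about 13 N in total at the wrist. I estimate about 9 N of that reached the stop after sliding friction. I held it for about half a second, eased off, opened the fingers and withdrew straight up.

**Last checks:**
- The board's front edge measures -248.7 mm against the stop face at -248.9 mm, which agrees with touching within the roughly 2 mm camera accuracy.
- The board lies between the cheeks and its tail is clear of the gate bar.
- The two trays and the pot are still stacked in order behind the gate.
- The jar, bottle and trowel look unmoved in the pictures, and the gripper is clear of everything.

**Disagreements:** The two cameras differed by about 5 mm on the stop face and the grip, so I relied on feeling the contact instead. The wrist also pressed down on the board with up to about 9 N while pressing home, so the force at the stop is an estimate rather than a direct reading.

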